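Peel off the top tray and catch the hubs from the chute

TASK

The formed trays of the nested stack have snapped tight into one another: take hold of the top tray by one corner of its rim, peel that corner up first while the opposite corner is still down in the stack, and take the one tray off, leaving the other trays standing where they are. Holding it roughly level, bring it below the mouth of the little chute and push the hanging gate paddle back with the tray's rim, so that both USB hubs slide out into the tray and not onto the bench. Then draw the tray back so that the gate swings shut, leave the things lying about alone, and finish still holding the tray in the gripper, level, clear of the bench and of the chute, with both hubs in it.

Things in the scene. Friction and masses are not known exactly. Their poses are not given: they have to be found in the camera images.
- tray: top tray of the nested stack, open grey formed plastic, 170 x 170 x 38 mm, 70 g, corners cut off at 45 degrees (cut 40 mm long, outer face 100 mm from centre). Round the top runs a rim 10 mm thick, 18 mm high, to pinch from above, one finger inside the tray. Below it walls taper inward 15 degrees to a floor 133 mm across. Origin: centre of its underside; z up, x, y square to the sides, all alike
- corner_a (a point): tray corner toward its +x +y: top of the rim at the middle of the 45 degree cut, mid-thickness (95 mm from the tray's centre, 38 mm above its origin). Below it a bead on the wall has snapped under a springy nib in the pack: it bites after 1.5 mm of lift, holds about 1 N and is free 5 mm up
- corner_b (a point): the same at the tray corner toward its -x +y. Lifting one corner takes about 2 N and leaves the pack standing; pulled straight up all four corners hold at once, about 5 N, more than the weight of the pack
- corner_c (a point): the same at the tray corner toward its -x -y (across from corner_a)
- corner_d (a point): the same at the tray corner toward its +x -y (across from corner_b)
- tray_in (a point): centre of the top of the tray's floor, 2 mm above its origin; the tray is 36 mm deep and inside 150 mm wide at the top. Once off the pack, nothing else holds the tray
- pack: the rest of the stack: five more such trays stuck together, standing loose on the bench as one pack, 110 mm high, 0.36 kg. Origin: centre of its underside; axes as the tray's. The nested top tray's rim reaches from 110 to 128 mm above the bench, its origin is at 90 mm; the nested walls have about 2 mm play
- chute: aluminium chute on a grey pedestal, fixed. x points level from the mouth back into the chute, z up; origin on the bench straight below the middle of the lip. Channel 76 mm wide inside (82 outside), falling at 28 degrees to the mouth, 0.15 m long, walls 30 mm high. Foot plate and pedestal begin 22 and 40 mm behind the lip: a tray fits below up to 35 mm behind it
- chute_lip (a point): middle of the lip of the chute's floor, where the hubs leave it, 150 mm above the bench; the chute walls top out at 180 mm over the lip and 260 mm at the rear end
- gate (a joint): angle of the chute's rocker gate, rad: 0 shut, 1.45 fully open, sprung shut. It turns on a pin across the lip, 146 mm above the bench and 4 mm in front of the lip. A fence 18 mm high stands across the channel. Pushing the paddle below toward chute +x tips the fence forward and down; at about 1.2 rad the hubs slide out over it. It takes about 0.8 N
- paddle (a point): lower edge of the gate's steel paddle, middle: 68 mm wide, hanging 62 mm below the pin, at rest leaning 38 degrees (0.66 rad) out of the chute, 97 mm above the bench, 42 mm before the lip. At gate angle g the paddle s below the pin is s times tan(g - 0.66) behind it: a rim top 119 mm above the bench pushed to 16 mm behind the lip opens it to about 1.3 rad
- hub_1: black four-port USB hub, 100 x 32 x 14 mm, 50 g, lying lengthwise in the chute behind the gate's fence, beside the other. Origin: centre of its underside; y along its length, z up out of it
- hub_2: the second hub, the same as hub_1. Sliding out, the hubs may stay leaning with their rear ends on the fence until the tray is drawn back
- screwdriver: blue screwdriver lying on the bench, 134 mm long, 16 mm thick; bystander
- notes: block of yellow notes lying on the bench, 69 x 76 x 12 mm; bystander
- block: beech block lying on the bench, 50 x 90 x 30 mm; bystander

How it is judged:
By the outcome, as a careful person would: the job done as asked, in the order asked, and still so for the second after the job is handed in, while the arm keeps its last pose, push and grip.
It also fails if it takes over 51 s, if anything falls off the work surface, if the arm or the gripper's body presses on something with over 40 N, if the wrist force passes 120 N, or if a joint passes its speed limit or range.

ROBOT

A 6-joint arm with a two-finger parallel gripper is mounted at the origin on a cart in front of the work surface, level with it; the furniture and walls round the work are solid. World frame = base frame: x ahead of the robot, y to its left, z up, the work surface at z = 0. Lengths are in m, angles in rad, forces in N, time in s.
With the tool pointing down it reaches from about 0.3 to 0.875 m from the base axis. Payload 6.4 kg.
Tool frame: the origin (TCP) lies at the very end of the fingers, on their centre line; the grasp point (between the pads) lies 19 mm behind it; z points along the fingers, y is the line along which they close (so a half turn about z gives the same grasp; the last joint's range is limited). The gripper opens to 85 mm and grips with 20 to 120 N. Pads are 22 mm wide; open, the fingers measure 114 mm over their backs; the gripper's body (76 mm by 85 mm) begins 54 mm behind the grasp point. The pads swing forward as they close: fully open they stand 13 mm farther back than shut.
Start: joints at [1.093, 0.181, 1.607, -0, 1.354, -0.206], TCP at [0.154, 0.554, 0.231] pointing down, gripper open.
Joint ranges: [-2.99, 2.99], [-0.89, 2.07], [0.3, 2.58], [-1.14, 4.28], [0, 2.63], [-3.12, 3.12]. Speed limits (rad/s): [2.57, 2.57, 3.01, 3.14, 3.14, 3.14].

INTERFACE

Orientations are given as a rotation vector (axis times angle).
In Python, from station import ctrl gives the robot as it stands.
- The arm moves only by the tool move_arm, never from a script. Its argument "targets" is a list of rows, each a list of 7 numbers: the turn, a rotation vector about the tool's x, y, z in rad, then the shift along the tool's x, y, z in mm, then the finger opening in mm, from 0 to 85.4. In form: [[ax, ay, az, tx, ty, tz, gripper], ...]. A call has 1 to 12 rows; each row is the pose to reach, as a shift and turn from the pose commanded when the call began, along the tool's axes at that moment; what a row does not reach only later rows make up. A row lasts 1/8 s, in which the tool goes at most 62.5 mm and 10.7 degrees, less where a joint would pass 70% of its speed; a pose out of reach is approached as far as the arm can. A call with a gripper value outside its range is refused whole. The fingers move at their own pace and stop on an object; "force" is the grip in N (left out, the last holds). Time passes only in rows, so rows that repeat a pose let the fingers close. It gives the time, the measured TCP pose, the force, the opening and the grip force at its end, in the units of the state.
- ctrl.sense(): the state, without advancing time (a new reading comes with each control period).
- ctrl.capture(name): name is "scene" or "top" or "wrist"; returns the picture (384x512x3 uint8, red, green, blue); there is no depth.
- ctrl.camera_info(name): a dict with "fx", "fy", "cx", "cy" (pixels), "dist" ([k1, k2, p1, p2, k3] as OpenCV has them; the pictures are not rectified), "eye" and "attitude" of the camera in the world. Camera axes: x right, y down, z forward; pixel columns grow to the right and rows downward; lengths in m; the calibration is good to about 2 mm. A picture is of the moment at which its call begins: read the wrist's pose just before it. camera_info takes no time and is no camera call; for the wrist camera it gives the pose at the moment of the call.
- ctrl.hand_in(): hands the job in; it is judged then, once.
Trained networks look in the newest picture that a camera, given by its name, has taken for a name from the list of things; names that differ only in an ending like _2 or _b are one class to them, and where a whole thing is asked for, a point or a joint stands for the part that bears it (a point fixed in the world has none). Each returns a list of dicts, best first, with "confidence" (0 to 1); they miss things now and then, are a little off and sometimes report something else, mostly with a low value. They report only what shows in the picture. A call takes as long as a camera call.
- ctrl.search_frame(thing, camera): "bbox" ([left, top, width, height] in pixels, round what is visible of it).
The state is a dict: "t": time; "q": joint angles; "qd": joint speeds; "joint_efforts": joint torques, N m; "eef_pos": TCP position; "orientation": TCP orientation; "ft_force": force on the tool from outside, world axes, zero at the start; "wrist_torque": the same for the moment, N m; "gripper_width": finger opening in m; "finger_force": force on a finger pad.
Only numpy, scipy, OpenCV 4.12 (cv2) and the standard library are available. Lean on these libraries where they do the work, as an engineer would, in place of code of your own. Each camera call takes 0.05 s, during which the arm holds its last target. There are 200 camera calls.

## Working session

There is one attempt and no reset: what is moved stays moved. The work goes in short steps, Python scripts to look and compute and a tool call to move; the robot and the scene stay as the last step left them, time stands still between calls to the robot, and variables do not carry over. Pictures are saved under pics/ and viewed, at most 10 in all, crops included, and the job is handed in when it is done.

Besides the shell and the picture viewer there is one more tool, called after "Request:" as name(argument=value, ...), one argument or row to a line, values as JSON. move_arm: Moves the arm, as the interface text tells. Its arguments: {"type":"object","properties":{"targets":{"type":"array"},"force":{"type":"number"}},"required":["targets"]}

```bash
ls; mkdir -p pics; python3 - <<'E'
from station import ctrl
import cv2,numpy as np
s=ctrl.sense();print(s)
for n in ["scene","top"]:
    im=ctrl.capture(n);cv2.imwrite(f"pics/{n}0.png",im[:,:,::-1])
    print(n,ctrl.camera_info(n))
    for t in ["tray","pack","chute","hub_1","paddle","screwdriver","notes","block"]:
        print(t,[(np.round(d["bbox"]).tolist(),round(d["confidence"],2)) for d in ctrl.search_frame(t,n)][:3])
a=np.hstack([cv2.imread("pics/scene0.png"),cv2.imread("pics/top0.png")])
E
```

```text
pics
{'t': 0.0, 'q': array([ 1.09268501e+00,  1.81560301e-01,  1.60802866e+00, -1.78677967e-05,
        1.35380126e+00, -2.06324333e-01]), 'qd': array([ 0.00138621,  0.00013954, -0.0008586 ,  0.00259118, -0.00045228,
        0.00091004]), 'joint_efforts': array([ 8.84040364e-04, -4.44853735e+01, -3.51351464e+01, -1.22953843e-04,
        8.64806701e-03, -1.27893642e-07]), 'eef_pos': array([0.15409661, 0.55337923, 0.23036335]), 'orientation': array([-4.25523556e-01, -3.11204762e+00,  2.66858155e-03]), 'ft_force': array([ 0.41220615, -0.77318909, -0.78272808]), 'wrist_torque': array([ 0.01136346,  0.05503888, -0.01083679]), 'finger_force': 0.0, 'gripper_width': 0.08525930965084716}
scene {'fx': 431.31653824791556, 'fy': 431.31653824791556, 'cx': 253.43758023359723, 'cy': 193.8329323628115, 'dist': array([-0.07534437,  0.        ,  0.        ,  0.        ,  0.        ]), 'eye': array([ 0.16467382, -0.93960451,  1.0987367 ]), 'attitude': array([-2.32645656,  0.51311573, -0.20554869])}
tray [([199.0, 127.0, 56.0, 37.0], 0.7)]
pack [([204.0, 153.0, 52.0, 30.0], 0.74), ([198.0, 132.0, 59.0, 
[... 519 characters left out ...]
644188603193, 'dist': array([-0.02074344,  0.        ,  0.        ,  0.        ,  0.        ]), 'eye': array([ 0.45867997, -0.08188545,  1.83250887]), 'attitude': array([-2.20677961,  2.18253018, -0.06162928])}
tray [([158.0, 150.0, 50.0, 50.0], 0.87)]
pack [([196.0, 165.0, 14.0, 35.0], 0.54), ([160.0, 151.0, 45.0, 52.0], 0.37)]
chute [([278.0, 128.0, 34.0, 42.0], 0.65)]
hub_1 [([298.0, 133.0, 12.0, 25.0], 0.8), ([288.0, 130.0, 11.0, 29.0], 0.68)]
paddle [([281.0, 158.0, 22.0, 13.0], 0.69)]
screwdriver [([158.0, 152.0, 49.0, 48.0], 0.6), ([236.0, 208.0, 3.0, 21.0], 0.38)]
notes [([225.0, 155.0, 25.0, 23.0], 0.82), ([157.0, 150.0, 49.0, 50.0], 0.45)]
block [([339.0, 182.0, 29.0, 27.0], 0.81)]
```

```bash
python3 - <<'E'
import cv2,numpy as np
t=cv2.imread("pics/top0.png")[90:250,130:390]
s=cv2.imread("pics/scene0.png")[110:270,170:380]
cv2.imwrite("pics/c0.png",cv2.resize(t,None,fx=3,fy=3,interpolation=2))
cv2.imwrite("pics/c1.png",cv2.resize(s,None,fx=3.7,fy=3.7,interpolation=2))
E
```

```text
(no output)
```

View pics/c0.png

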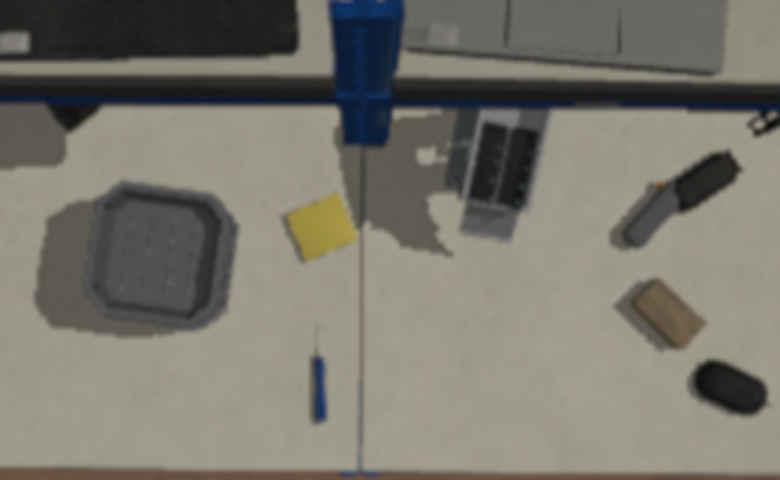

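View pics/c1.png

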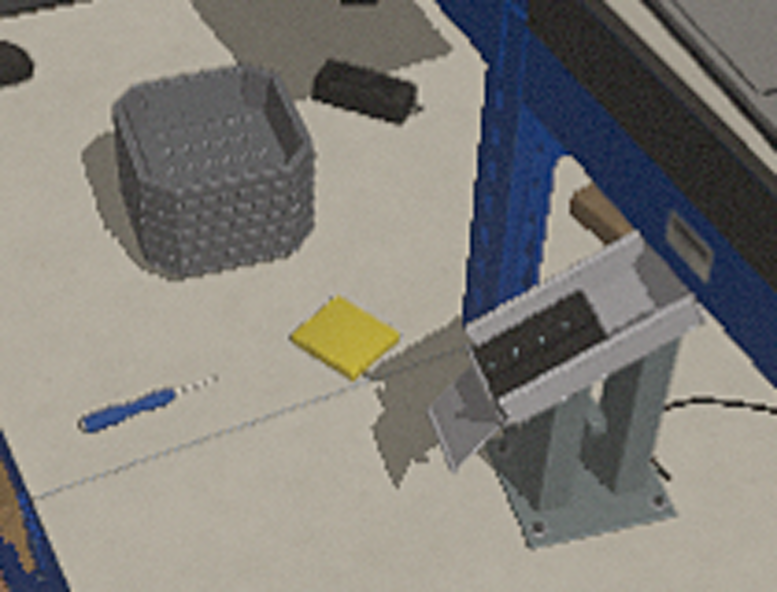

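```bash
cat > h.py <<'E'
import numpy as np, cv2
from scipy.spatial.transform import Rotation as R
from station import ctrl
def ray(info,uv):
    K=np.array([[info['fx'],0,info['cx']],[0,info['fy'],info['cy']],[0,0,1.]])
    p=cv2.undistortPoints(np.array(uv,float).reshape(-1,1,2),K,info['dist']).reshape(-1,2)
    return np.c_[p,np.ones(len(p))]@R.from_rotvec(info['attitude']).as_matrix().T
def atz(info,uv,z):
    d=ray(info,uv);e=info['eye'];return e+d*((z-e[2])/d[:,2])[:,None]
def proj(info,P):
    K=np.array([[info['fx'],0,info['cx']],[0,info['fy'],info['cy']],[0,0,1.]])
    Rm=R.from_rotvec(info['attitude']).as_matrix().T
    return cv2.projectPoints(np.array(P,float).reshape(-1,1,3),cv2.Rodrigues(Rm)[0],-Rm@info['eye'],K,info['dist'])[0].reshape(-1,2)
def down(ydir):  # tool pointing down, y axis along ydir (rad)
    y=np.array([np.cos(ydir),np.sin(ydir),0]);z=np.array([0,0,-1.]);return R.from_matrix(np.c_[np.cross(y,z),y,z])
def rel(p,Rt,s=None):
    s=s or ctrl.sense();R0=R.from_rotvec(s['orientation'])
    return np.round((R0.inv()*Rt).as_rotvec(),3).tolist(),np.round(R0.inv().apply(np.array(p)-s['eef_pos'])*1000,1).tolist()
def tri(obs): # list of (info,uv)
    A=np.zeros((3,3));b=np.zeros(3)
    for i,uv in obs:
        d=ray(i,[uv])[0];d/=np.linalg.norm(d);M=np.eye(3)-np.outer(d,d);A+=M;b+=M@i['eye']
    return np.linalg.solve(A,b)
E
python3 - <<'E'
from h import *
t=ctrl.camera_info('top');s=ctrl.camera_info('scene')
c=lambda u,v:(130+u/3,90+v/3)
print('tray octagon',atz(t,[c(*p) for p in [(163,255),(122,183),(208,192),(237,225),(218,318),(192,328),(110,315),(88,290)]],.128).round(3).tolist())
print('lip corners L,R',atz(t,[c(468,200),c(527,212)],.15).round(3).tolist())
print('paddle bottom corners',atz(t,[c(460,232),c(508,240)],.097).round(3).tolist())
print('paddle tri scene',[tri([(t,c(*a)),(s,(170+b[0]/3.7,110+b[1]/3.7))]).round(3).tolist() for a,b in [((460,232),(430,412)),((508,240),(453,470))]])
w=ctrl.camera_info('wrist');e=ctrl.sense();Rt=R.from_rotvec(e['orientation'])
print('cam in tool',Rt.inv().apply(w['eye']-e['eef_pos']),(Rt.inv()*R.from_rotvec(w['attitude'])).as_matrix().round(3),w['fx'],w['cx'],w['cy'])
# viewpoint: tray centre
p=[.40,.17,.36];print(rel(p,down(np.deg2rad(45)),e))
E
```

```text
tray octagon [[0.576, 0.168, 0.128], [0.666, 0.222, 0.128], [0.655, 0.113, 0.128], [0.614, 0.076, 0.128], [0.498, 0.098, 0.128], [0.485, 0.13, 0.128], [0.5, 0.233, 0.128], [0.531, 0.261, 0.128]]
lip corners L,R [[0.646, -0.211, 0.15], [0.632, -0.284, 0.15]]
paddle bottom corners [[0.611, -0.205, 0.097], [0.602, -0.266, 0.097]]
paddle tri scene [[0.612, -0.205, 0.095], [0.602, -0.267, 0.094]]
cam in tool [ 0.07009454 -0.00048127 -0.14232009] [[-0.    -0.961 -0.277]
 [ 1.     0.    -0.001]
 [ 0.001 -0.277  0.961]] 315.5523463362999 257.7343547962819 185.96550225349156
([0.0, 0.0, 0.514], [-339.7, -303.9, -128.7])
```

```bash
python3 - <<'E'
from h import *
print(rel([.56,.15,.30],down(np.deg2rad(35))))
E
```

```text
([0.0, -0.0, 0.688], [-499.2, -280.2, -68.7])
```

Request:
move_arm(
  targets=[
    [0, 0, 0.1, -40, -22, -30, 60],
    [0, 0, 0.2, -90, -50, -69, 60],
    [0, 0, 0.3, -145, -80, -69, 60],
    [0, 0, 0.4, -200, -112, -69, 60],
    [0, 0, 0.5, -255, -143, -69, 60],
    [0, 0, 0.6, -310, -174, -69, 60],
    [0, 0, 0.688, -365, -205, -69, 60],
    [0, 0, 0.688, -420, -236, -69, 60],
    [0, 0, 0.688, -470, -264, -69, 60],
    [0, 0, 0.688, -499, -280, -69, 60],
    [0, 0, 0.688, -499, -280, -69, 60],
  ],
)

```text
t: 2.28
eef_pos: [0.5613, 0.1479, 0.2997]
orientation: [-1.456, -2.784, 0.001]
ft_force: [-0.8, 0.8, -0.0]
gripper_width: 0.06
finger_force: 0.0
```

```bash
python3 - <<'E'
from h import *
import json
s=ctrl.sense();i=ctrl.camera_info('wrist');im=ctrl.capture('wrist');cv2.imwrite('pics/w1.png',im[:,:,::-1])
json.dump({k:np.array(v).tolist() for k,v in i.items()},open('w1.json','w'))
print(s['t'],s['eef_pos'],s['orientation'],s['q'])
for t in ['tray','corner_a']: print(t,[(np.round(d["bbox"]).tolist(),round(d["confidence"],2)) for d in ctrl.search_frame(t,'wrist')][:5])
cv2.imwrite('pics/w1b.png',cv2.resize(im[:,:,::-1],None,fx=1.5,fy=1.5,interpolation=2))
E
```

```text
2.275 [0.56129979 0.14786279 0.29972902] [-1.45577340e+00 -2.78364353e+00  9.09755674e-04] [ 5.34155714e-02  1.44406132e-01  1.51047790e+00 -3.65026451e-04
  1.48723079e+00 -5.53635200e-01]
tray [([189.0, 48.0, 200.0, 196.0], 0.95)]
corner_a [([189.0, 47.0, 198.0, 196.0], 0.96)]
```

View pics/w1b.png

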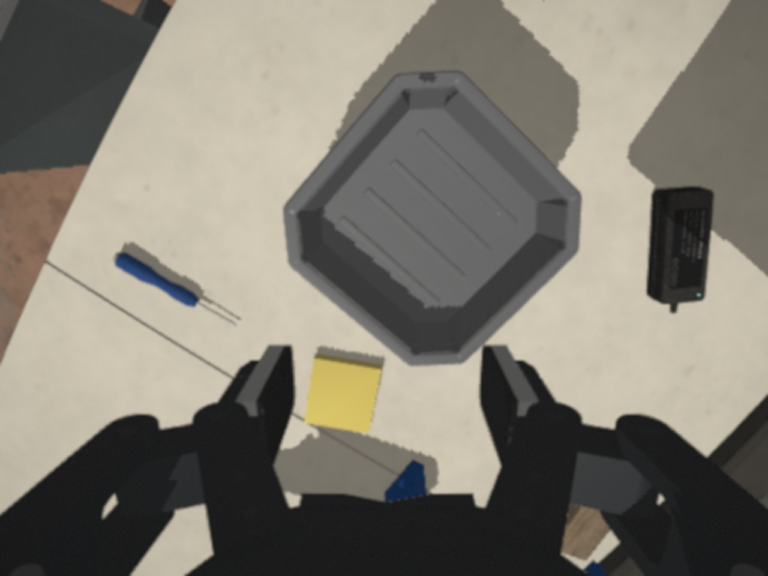

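Request:
move_arm(
  targets=[
    [0, 0, 0, 0, -40, 0, 60],
    [0, 0, 0, 0, -80, 0, 60],
    [0, 0, 0, 0, -80, 0, 60],
    [0, 0, 0, 0, -80, 0, 60],
  ],
)

```text
t: 2.92
eef_pos: [0.4944, 0.1053, 0.3009]
orientation: [1.448, 2.786, 0.002]
ft_force: [-0.1, 0.2, 0.3]
gripper_width: 0.06
finger_force: 0.0
```

```bash
cat > fit.py <<'E'
from h import *
import json
from scipy.optimize import minimize
def oct(h,c): return np.array([(h,c),(c,h),(-c,h),(-h,c),(-h,-c),(-c,-h),(c,-h),(h,-c)])
def score(p,views):
    x,y,z,th=p;V=oct(.085,.0567);c,s=np.cos(th),np.sin(th);V=V@np.array([[c,s],[-s,c]])+[x,y]
    tot=0
    for i,G in views:
        P=np.concatenate([V[k]+(V[(k+1)%8]-V[k])*np.linspace(.05,.95,40)[:,None] for k in range(8)])
        N=np.repeat([(lambda d:np.array([d[1],-d[0]])/np.linalg.norm(d))(V[(k+1)%8]-V[k]) for k in range(8)],40,0)
        a=proj(i,np.c_[P+.004*N,np.full(len(P),z)]);b=proj(i,np.c_[P-.004*N,np.full(len(P),z)])
        f=lambda q:cv2.remap(G,q[:,0].astype(np.float32),q[:,1].astype(np.float32),1).ravel()
        tot+=np.mean(np.abs(f(a)-f(b)))
    return -tot
def load(n):
    i={k:np.array(v) for k,v in json.load(open(n+'.json')).items()}
    return i,cv2.GaussianBlur(cv2.imread(f'pics/{n}.png'),(0,0),1.0)[:,:,2].astype(np.float32)-0*1
E
python3 - <<'E'
from fit import *
s=ctrl.sense();i=ctrl.camera_info('wrist');im=ctrl.capture('wrist');cv2.imwrite('pics/w2.png',im[:,:,::-1])
json.dump({k:np.array(v).tolist() for k,v in i.items()},open('w2.json','w'))
V=[load('w1'),load('w2')]
for vs in (V,V[:1],V[1:]):
  best=None
  for th in (-.12,-.18,-.25):
    for z in (.12,.13):
      r=minimize(score,[.576,.167,z,th],args=(vs,),method='Nelder-Mead',options=dict(initial_simplex=np.array([.576,.167,z,th])+np.vstack([np.zeros(4),np.diag([.01,.01,.006,.06])]),maxiter=400))
      if best is None or r.fun<best.fun:best=r
  print(best.x.round(4),best.fun)
  if vs is V:B=best.x
x,y,z,th=B
v=[]
for (i,_),n in zip(V,('w1','w2')):
    m=cv2.imread(f'pics/{n}.png');O=oct(.085,.0567)@np.array([[np.cos(th),np.sin(th)],[-np.sin(th),np.cos(th)]])+[x,y]
    cv2.polylines(m,[np.round(proj(i,np.c_[O,np.full(8,z)])*8).astype(int)],True,(0,0,255),1,shift=3);v.append(m[20:290,120:500])
cv2.imwrite('pics/fit.png',np.hstack(v))
print(rel([.60,-.20,.36],down(np.deg2rad(35))))
E
```

```text
[ 0.5768  0.1775  0.1294 -0.1301] -144.72531127929688
[ 0.5769  0.1781  0.1297 -0.1244] -75.22481536865234
[ 0.5764  0.1771  0.1301 -0.1333] -70.22547149658203
([0.001, 0.001, 0.001], [-310.4, -89.2, -59.1])
```

View pics/fit.png

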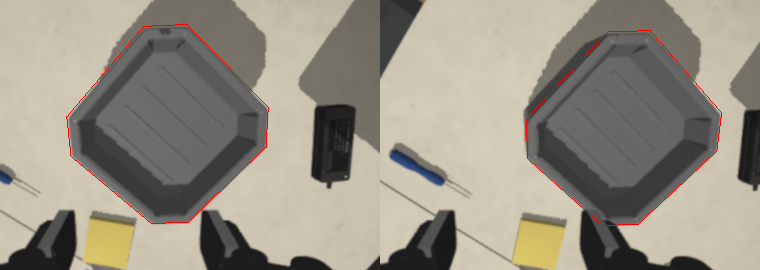

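```bash
cat >> fit.py <<'E'
def load(n):
    i={k:np.array(v) for k,v in json.load(open(n+'.json')).items()}
    m=cv2.GaussianBlur(cv2.imread(f'pics/{n}.png'),(0,0),1.0).astype(np.float32)
    return i,100*(m[:,:,2]-m[:,:,0])/(m.sum(2)+20)
E
python3 - <<'E'
from fit import *
V=[load('w1'),load('w2')]
for vs in (V,V[:1],V[1:]):
  best=None
  for th in (-.12,-.18,-.25):
    for z in (.12,.13):
      r=minimize(score,[.576,.167,z,th],args=(vs,),method='Nelder-Mead',options=dict(initial_simplex=np.array([.576,.17,z,th])+np.vstack([np.zeros(4),np.diag([.01,.01,.006,.06])]),maxiter=400))
      if best is None or r.fun<best.fun:best=r
  print(best.x.round(4),best.fun)
  if vs is V:B=best.x
x,y,z,th=B
v=[]
for (i,_),n in zip(V,('w1','w2')):
    m=cv2.imread(f'pics/{n}.png');O=oct(.085,.0567)@np.array([[np.cos(th),np.sin(th)],[-np.sin(th),np.cos(th)]])+[x,y]
    q=proj(i,np.c_[O,np.full(8,z)]);m=cv2.resize(m,None,fx=2,fy=2,interpolation=2)
    cv2.polylines(m,[np.round((q*2+.5)*8).astype(int)],True,(0,0,255),1,shift=3);v.append(m[60:500,330 if n=='w1' else 480:][:,:480])
cv2.imwrite('pics/fit2.png',cv2.resize(np.hstack([a[:,:480] for a in v]),(800,370)) )
E
```

```text
[ 0.5779  0.177   0.1262 -0.1315] -7.650266647338867
[ 0.5785  0.1769  0.1262 -0.1444] -4.201817989349365
[ 0.5774  0.1766  0.1265 -0.1194] -3.4794821739196777
```

View pics/fit2.png

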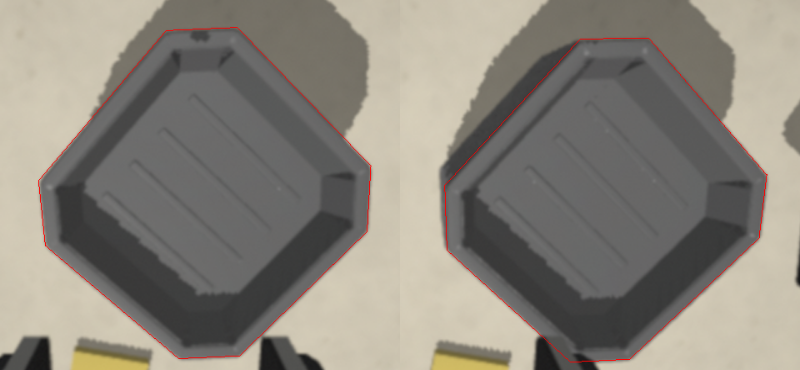

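Request:
move_arm(
  targets=[
    [0, 0, 0, -50, -15, -30, 60],
    [0, 0, 0, -105, -30, -59, 60],
    [0, 0, 0, -160, -45, -59, 60],
    [0, 0, 0, -215, -60, -59, 60],
    [0, 0, 0, -265, -78, -59, 60],
    [0, 0, 0, -300, -89, -59, 60],
    [0, 0, 0, -300, -89, -59, 60],
    [0, 0, 0, -300, -89, -59, 60],
  ],
)

```text
t: 3.98
eef_pos: [0.5939, -0.1915, 0.3588]
orientation: [-1.449, -2.786, -0.001]
ft_force: [-0.4, 1.1, -0.2]
gripper_width: 0.0599
finger_force: 0.0
```

```bash
cat > shot.py <<'E'
from fit import *
import sys
n=sys.argv[1]
s=ctrl.sense();i=ctrl.camera_info('wrist');im=ctrl.capture('wrist');cv2.imwrite(f'pics/{n}.png',im[:,:,::-1])
json.dump({k:np.array(v).tolist() for k,v in i.items()},open(n+'.json','w'));print(s['t'],s['eef_pos'])
E
python3 shot.py w3
```

```text
3.975 [ 0.59392316 -0.19151195  0.35878974]
```

Request:
move_arm(
  targets=[
    [0, 0, 0, 30, -40, 0, 60],
    [0, 0, 0, 60, -50, 0, 60],
    [0, 0, 0, 60, -50, 0, 60],
    [0, 0, 0, 60, -50, 0, 60],
  ],
)

```text
t: 4.53
eef_pos: [0.5188, -0.1713, 0.36]
orientation: [1.448, 2.786, -0.0]
ft_force: [0.3, -0.3, -0.0]
gripper_width: 0.0601
finger_force: 0.0
```

```bash
python3 shot.py w4; python3 -c "
import cv2,numpy as np
a=[cv2.imread(f'pics/{n}.png')[60:,100:500] for n in('w3','w4')]
cv2.imwrite('pics/ch.png',cv2.resize(np.hstack(a),(800,324)))"
```

```text
4.525 [ 0.51877443 -0.17133673  0.35998925]
```

View pics/ch.png

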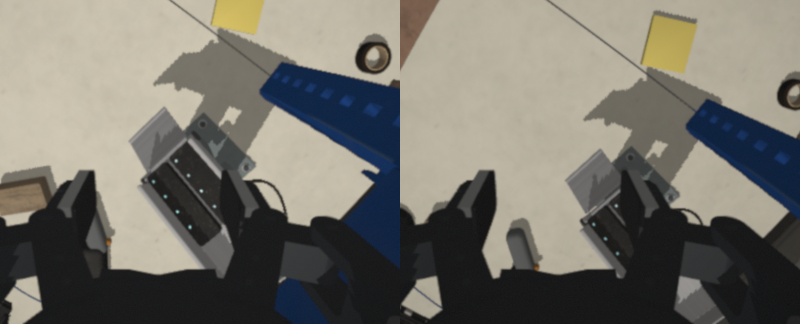

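```bash
python3 -c "
import cv2,numpy as np
a=cv2.imread('pics/w3.png')[155:265,215:315];b=cv2.imread('pics/w4.png')[195:305,250:350]
cv2.imwrite('pics/ch2.png',np.hstack([cv2.resize(k,None,fx=4,fy=4,interpolation=cv2.INTER_CUBIC) for k in(a,b)]))"
```

```text
(no output)
```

View pics/ch2.png

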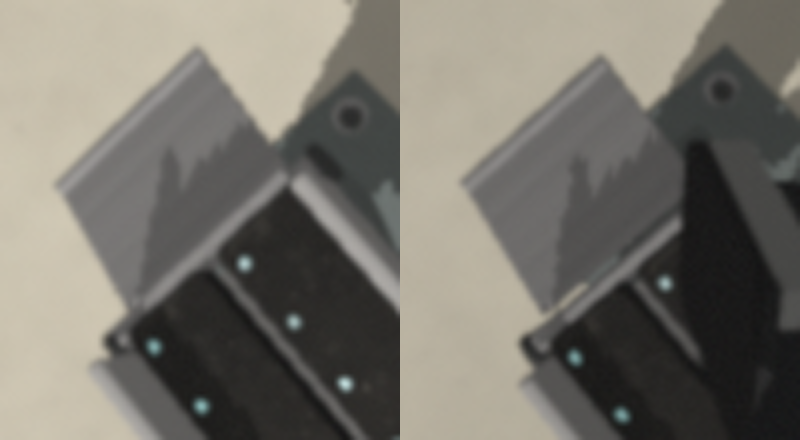

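```bash
cat > plan.py <<'E'
from h import *
T=np.array([.5782,.1770]);TH=-.133   # tray
E
python3 - <<'E'
from fit import *
i3,i4=load('w3')[0],load('w4')[0]
a=tri([(i3,(228.75,201.25)),(i4,(265,240.5))]);b=tri([(i3,(264.5,167)),(i4,(300.75,209.25))])
print('paddle right,left',a.round(4),b.round(4),np.linalg.norm(a-b))
a=atz(i3,[(228.75,201.25)],.097)[0];b=atz(i3,[(264.5,167)],.097)[0]
a4=atz(i4,[(265,240.5)],.097)[0];b4=atz(i4,[(300.75,209.25)],.097)[0]
print(a,b,a4,b4)
for A,B in((a,b),(a4,b4)):
    d=(B-A)[:2];yaw=np.arctan2(d[1],d[0])-np.pi/2;m=(A+B)[:2]/2;print('yaw',yaw,'mid',m,'lip',m+.042*np.array([np.cos(yaw),np.sin(yaw)]),np.linalg.norm(d))
# fence top at z=.164, pin+4mm
print('fence3',atz(i3,[(248.75,230),(287.5,198.75)],.166).round(4),'fence4',atz(i4,[(286.75,272.5)],.166).round(4))
T=np.array([.5782,.1770]);th=-.133;g=th+np.deg2rad(45)
C=T-.095*np.array([np.cos(g),np.sin(g)]);print('corner',C,'ydir',g)
print(rel([*C,.19],down(g)))
E
```

```text
paddle right,left [ 0.6008 -0.2704  0.0962] [ 0.6125 -0.2032  0.0996] 0.0682861239924275
[ 0.60069649 -0.27007725  0.097     ] [ 0.61284257 -0.20366044  0.097     ] [ 0.60053127 -0.27017998  0.097     ] [ 0.61333923 -0.20378966  0.097     ]
yaw -0.18087784136838048 mid [ 0.60676953 -0.23686884] lip [ 0.64808435 -0.24442436] 0.06751829138892186
yaw -0.19057788791515495 mid [ 0.60693525 -0.23698482] lip [ 0.64817484 -0.24494073] 0.067614482510923
fence3 [[ 0.6309 -0.2629  0.166 ]
 [ 0.6449 -0.2067  0.166 ]] fence4 [[ 0.6263 -0.2634  0.166 ]]
corner [0.50271013 0.11932609] ydir 0.6523981633974483
([0.0, 0.001, -0.04], [247.6, 153.9, 169.5])
```

Request:
move_arm(
  targets=[
    [0, 0, 0, 45, 28, 10, 45],
    [0, 0, -0.02, 95, 58, 40, 45],
    [0, 0, -0.04, 143, 88, 70, 45],
    [0, 0, -0.04, 190, 118, 100, 45],
    [0, 0, -0.04, 230, 143, 135, 45],
    [0, 0, -0.04, 247.6, 153.9, 165, 45],
    [0, 0, -0.04, 247.6, 153.9, 170, 45],
    [0, 0, -0.04, 247.6, 153.9, 170, 45],
  ],
  force=20,
)

```text
t: 5.58
eef_pos: [0.5029, 0.1186, 0.1896]
orientation: [1.394, 2.815, -0.001]
ft_force: [0.2, -0.4, 0.3]
gripper_width: 0.0449
finger_force: 0.0
```

```bash
python3 shot.py w5; python3 - <<'E'
from fit import *
C=[.50271,.11933];g=.6524
print(rel([*C,.111],down(g)))
i=load('w5')[0]
m=cv2.imread('pics/w5.png');O=oct(.085,.0567);th=-.133;O=O@np.array([[np.cos(th),np.sin(th)],[-np.sin(th),np.cos(th)]])+[.5782,.1770]
cv2.polylines(m,[np.round(proj(i,np.c_[O,np.full(8,.127)])*8).astype(int)],True,(0,0,255),1,shift=3)
cv2.circle(m,tuple(np.round(proj(i,[*C,.127])[0]).astype(int)),2,(0,255,0),-1)
cv2.imwrite('pics/w5b.png',m)
E
```

```text
5.575 [0.50289638 0.11863441 0.18955507]
([0.001, 0.001, -0.002], [1.3, 0.0, 79.3])
```

View pics/w5b.png

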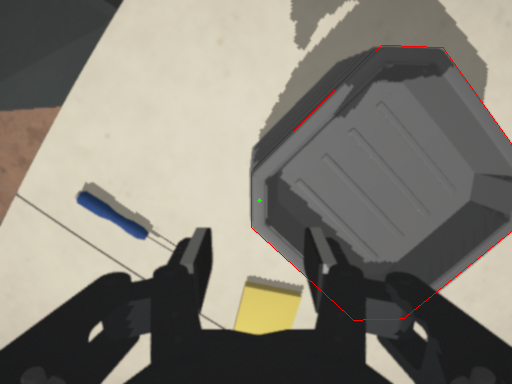

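Request:
move_arm(
  targets=[
    [0, 0, 0, 0.7, 0, 35, 45],
    [0, 0, 0, 1.3, 0, 65, 45],
    [0, 0, 0, 1.3, 0, 79, 45],
    [0, 0, 0, 1.3, 0, 79, 45],
    [0, 0, 0, 1.3, 0, 79, 20],
    [0, 0, 0, 1.3, 0, 79, 5],
    [0, 0, 0, 1.3, 0, 79, 0],
    [0, 0, 0, 1.3, 0, 79, 0],
    [0, 0, 0, 1.3, 0, 79, 0],
  ],
)

```text
t: 6.75
eef_pos: [0.5029, 0.1203, 0.1119]
orientation: [1.393, 2.812, 0.003]
ft_force: [0.3, 0.3, 6.1]
gripper_width: 0.0137
finger_force: 20.0
```

Request:
move_arm(
  targets=[
    [0, 0, 0, 0, 0, 0, 0],
    [0, 0, 0, 0, 0, 0, 0],
  ],
  force=90,
)

```text
t: 7.0
eef_pos: [0.5027, 0.1201, 0.1122]
orientation: [1.393, 2.813, 0.002]
ft_force: [-3.3, -2.0, 10.1]
gripper_width: 0.0113
finger_force: 86.8
```

Request:
move_arm(
  targets=[
    [0, 0, 0, 0, 0, 0, 25],
    [0, 0, 0, 0, 0, -3, 25],
    [0, 0, 0, 0, 0, -3, 20],
    [0, 0, 0, 0, 0, -3, 5],
    [0, 0, 0, 0, 0, -3, 0],
    [0, 0, 0, 0, 0, -3, 0],
  ],
  force=25,
)

```text
t: 7.75
eef_pos: [0.5018, 0.1203, 0.1135]
orientation: [1.394, 2.814, 0.001]
ft_force: [2.3, 1.6, 1.1]
gripper_width: 0.0131
finger_force: 23.3
```

Request:
move_arm(
  targets=[
    [0, 0, 0, 0, 0, 0, 0],
    [0, 0, 0, 0, 0, 0, 0],
    [0, 0, 0, 0, 0, 0, 0],
  ],
  force=90,
)

```text
t: 8.12
eef_pos: [0.5016, 0.1201, 0.1137]
orientation: [1.394, 2.815, 0.0]
ft_force: [-1.6, 1.3, 5.6]
gripper_width: 0.0108
finger_force: 85.8
```

Request:
move_arm(
  targets=[
    [0.01, 0, 0, 0, -0.1, -1.9, 0],
    [0.02, 0, 0, 0, -0.2, -3.8, 0],
    [0.03, 0, 0, 0, -0.3, -5.7, 0],
    [0.04, 0, 0, 0, -0.4, -7.6, 0],
    [0.05, 0, 0, 0, -0.5, -9.5, 0],
    [0.06, 0, 0, 0, -0.5, -11.4, 0],
    [0.07, 0, 0, 0, -0.5, -13.3, 0],
    [0.08, 0, 0, 0, -0.5, -15.2, 0],
    [0.09, 0, 0, 0, -0.5, -17.1, 0],
    [0.09, 0, 0, 0, -0.5, -17.1, 0],
  ],
)

```text
t: 9.38
eef_pos: [0.5009, 0.1198, 0.1305]
orientation: [-1.375, -2.777, 0.126]
ft_force: [0.3, 0.8, -0.3]
gripper_width: 0.0105
finger_force: 85.3
```

```bash
python3 shot.py w6; python3 - <<'E'
from h import *
s=ctrl.sense();print(s['ft_force'],s['wrist_torque'],s['gripper_width'])
im=ctrl.capture('scene')[:,:,::-1]
a=cv2.resize(im[100:230,160:290],(400,400),interpolation=2);b=cv2.resize(cv2.imread('pics/w6.png'),(400,300))
cv2.imwrite('pics/p6.png',np.hstack([a,np.vstack([b,np.zeros((100,400,3),np.uint8)])]))
E
```

```text
9.375 [0.50093555 0.11976618 0.13048742]
[ 1.10781497 -0.28509532 -0.93960006] [ 0.37494188 -0.5114879  -0.03779053] 0.010643382821969416
```

View pics/p6.png

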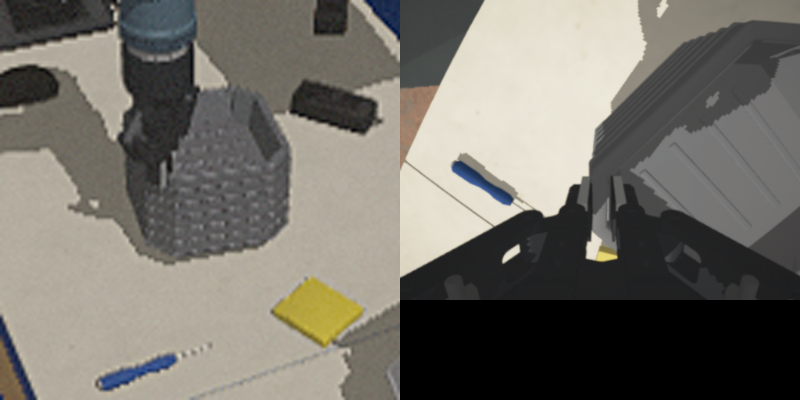

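Request:
move_arm(
  targets=[
    [0, 0, 0, 0, -0.1, -1.5, 0],
    [0, 0, 0, 0, -0.3, -3, 0],
    [0, 0, 0, 0, -0.4, -4.5, 0],
    [0, 0, 0, 0, -0.5, -6, 0],
    [0, 0, 0, 0, -0.7, -8, 0],
    [0, 0, 0, 0, -1.1, -12, 0],
    [0, 0, 0, 0, -1.8, -20, 0],
    [0, 0, 0, 0, -3.2, -35, 0],
    [0, 0, 0, 0, -5.4, -60, 0],
    [0, 0, 0, 0, -6.8, -75, 0],
    [0, 0, 0, 0, -6.8, -75, 0],
  ],
)

```text
t: 10.85
eef_pos: [0.5022, 0.1199, 0.2077]
orientation: [-1.377, -2.78, 0.122]
ft_force: [-0.5, -0.2, -0.5]
gripper_width: 0.0094
finger_force: 87.6
```

```bash
python3 shot.py w7; python3 - <<'E'
from h import *
s=ctrl.sense();print(s['ft_force'],s['wrist_torque'],s['gripper_width'])
im=ctrl.capture('scene')[:,:,::-1]
for t in ['pack','tray']:print([(np.round(d["bbox"]).tolist(),round(d["confidence"],2)) for d in ctrl.search_frame(t,'scene')][:3])
a=cv2.resize(im[80:230,160:310],(400,400),interpolation=2);b=cv2.resize(cv2.imread('pics/w7.png'),(400,300))
cv2.imwrite('pics/p7.png',np.hstack([a,np.vstack([b,np.zeros((100,400,3),np.uint8)])]))
E
```

```text
10.85 [0.50218074 0.11986428 0.20766145]
[-0.78014919 -0.40836935 -0.2252888 ] [-0.00015207  0.02899405  0.00253474] 0.009714086102980314
[([200.0, 142.0, 59.0, 48.0], 0.62)]
[([200.0, 117.0, 56.0, 30.0], 0.92)]
```

View pics/p7.png

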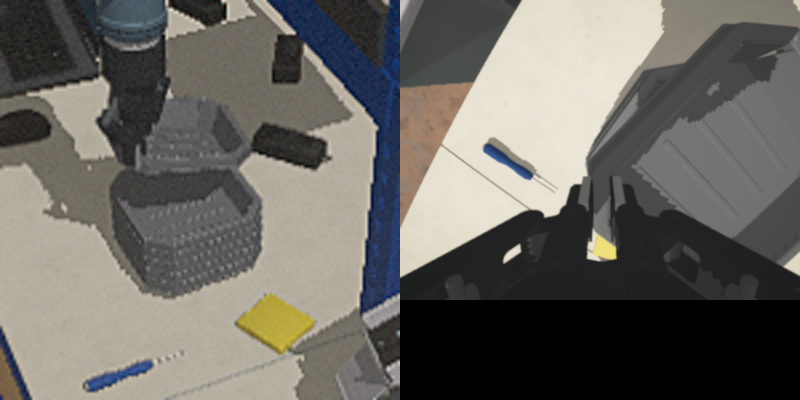

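```bash
cat > plan.py <<'E'
from h import *
L=np.array([.648,-.245]);yaw=-.186;cx=np.array([np.cos(yaw),np.sin(yaw)]);g=yaw+np.pi/4
def tcp(lead,z,off=0): # lead = leading rim outer face, m behind lip
    c=L+(lead-.085)*cx-.095*np.array([np.cos(g),np.sin(g)]);return [*c,z]
E
python3 - <<'E'
from plan import *
print(tcp(-.104,.2),rel(tcp(-.104,.2),down(g)),rel([.502,.12,.208],down(g)))
E
```

```text
[np.float64(0.3838207550544531), np.float64(-0.2636421847541977), 0.2] ([-0.091, 0.001, 0.052], [-234.4, -323.3, 34.2]) ([-0.091, 0.001, 0.052], [-0.8, 1.1, -3.4])
```

Request:
move_arm(
  targets=[
    [-0.01, 0, 0.005, -12, -16, 2, 0],
    [-0.03, 0, 0.01, -35, -48, 5, 0],
    [-0.05, 0, 0.02, -61, -84, 9, 0],
    [-0.07, 0, 0.03, -88, -121, 13, 0],
    [-0.091, 0, 0.04, -115, -158, 17, 0],
    [-0.091, 0.001, 0.052, -142, -195, 21, 0],
    [-0.091, 0.001, 0.052, -168, -231, 24, 0],
    [-0.091, 0.001, 0.052, -194, -267, 28, 0],
    [-0.091, 0.001, 0.052, -216, -297, 32, 0],
    [-0.091, 0.001, 0.052, -229, -316, 34, 0],
    [-0.091, 0.001, 0.052, -234, -323, 34, 0],
    [-0.091, 0.001, 0.052, -234, -323, 34, 0],
  ],
)

```text
t: 12.55
eef_pos: [0.3843, -0.2629, 0.2004]
orientation: [1.468, 2.777, 0.001]
ft_force: [-0.7, 0.6, -1.1]
gripper_width: 0.0095
finger_force: 87.6
```

```bash
python3 shot.py w8; cat > hold.py <<'E'
from fit import *
# tray rim pose in tool frame: p=[rx,ry,rz,ty,tz] ; corner point at (0,ty,tz), tray inward = +y tool
def rim(p,s,off=0.):
    rx,ry,rz,tx,ty,tz=p
    V=oct(.085+off,.0567+off*.414);c=np.sqrt(.5);# tray diag -> tool: inward dir is tray (+x+y)
    inw=(V@[c,c]);lat=(V@[-c,c])
    # tool x = y x z(down): with y=inward, x = inward rotated +90deg about up
    P=np.c_[lat,inw+.095,np.zeros(8)]
    P=R.from_rotvec([rx,ry,rz]).apply(P)+[tx,ty,tz]
    return R.from_rotvec(s['orientation']).apply(P)+s['eef_pos']
def sc(p,s,i,G):
    A,B=rim(p,s,.004),rim(p,s,-.004);t=np.linspace(.03,.97,60)[:,None]
    f=lambda V:proj(i,np.concatenate([V[k]+(V[(k+1)%8]-V[k])*t for k in range(8)]))
    a,b=f(A),f(B);ok=(a[:,0]>2)&(a[:,0]<509)&(a[:,1]>2)&(a[:,1]<205)&(b[:,0]<509)&(b[:,1]<205)
    h=lambda q:cv2.remap(G,q[:,0].astype(np.float32),q[:,1].astype(np.float32),1).ravel()
    d=(h(a)-h(b))[ok];return -np.mean(np.clip(d,-20,20)) if ok.sum()>50 else 0
def fit_hold(n,s,p0=(0,0,0,0,0,-.0138)):
    i,G=load(n);p0=np.array(p0);best=None
    for rx in (-.05,0,.05):
        q=p0+[rx,0,0,0,0,0]
        r=minimize(lambda p:sc(p,s,i,G)+.3*((p[1]/.03)**2+(p[5]+.0138)**2/.002**2+p[4]**2/.003**2+p[3]**2/.006**2)*.1,q,method='Nelder-Mead',options=dict(initial_simplex=q+np.vstack([np.zeros(6),np.diag([.03,.02,.03,.004,.003,.002])]),maxiter=1500))
        if best is None or r.fun<best.fun:best=r
    return best
E
python3 - <<'E'
from hold import *
s=ctrl.sense();print(s['ft_force'],s['wrist_torque'],s['eef_pos'],s['q'])
b=fit_hold('w8',s);print(b.x.round(4),b.fun)
V=rim(b.x,s);print('rim z',V[:,2].round(4),'xy',V[:,:2].round(4).tolist())
print(proj(load('w8')[0],V).round().tolist())
top=ctrl.capture('top')[:,:,::-1];cv2.imwrite('pics/top8.png',top)
sc=ctrl.capture('scene')[:,:,::-1];cv2.imwrite('pics/scene8.png',sc)
for n in('top','scene'):
    print(n,[(np.round(d["bbox"]).tolist(),round(d["confidence"],2)) for d in ctrl.search_frame('tray',n)][:3])
    q=proj(ctrl.camera_info(n),V);print('pred',q.min(0).round(1),(q.max(0)-q.min(0)).round(1))
E
```

```text
12.55 [ 0.38428452 -0.26287702  0.20042185]
[ 0.82211748 -0.22238909 -0.86355468] [-0.02684401  0.00330296  0.01281743] [ 0.38447806 -0.26243875  0.20052153] [-8.55645754e-01 -3.90420968e-02  1.90580692e+00  1.27734527e-03
  1.27430808e+00 -1.45503993e+00]
[ 0.019  -0.0052 -0.0299  0.0037 -0.0005 -0.0126] -3.162879615252681
rim z [0.2098 0.2096 0.2106 0.2113 0.2131 0.2134 0.2124 0.2116] xy [[0.5515, -0.1611], [0.528, -0.1287], [0.416, -0.111], [0.3836, -0.1345], [0.3659, -0.2465], [0.3895, -0.2789], [0.5015, -0.2966], [0.5339, -0.2731]]
[[612.0, 258.0], [631.0, 188.0], [530.0, 9.0], [441.0, 3.0], [245.0, 205.0], [248.0, 285.0], [394.0, 397.0], [459.0, 390.0]]
top [([259.0, 177.0, 57.0, 54.0], 0.59), ([287.0, 154.0, 16.0, 14.0], 0.34), ([281.0, 129.0, 32.0, 41.0], 0.24)]
pred [258.8 181.1] [52.4 52.5]
scene [([285.0, 205.0, 22.0, 36.0], 0.74), ([222.0, 191.0, 55.0, 50.0], 0.68)]
pred [204.2 186.9] [70. 52.]
```

```bash
python3 - <<'E'
from plan import *
Rt=down(g)*R.from_rotvec([-.018,0,0])
s=ctrl.sense()
for l,z in((-.104,.1065),(-.03,.1065),(.0,.1065),(.016,.1065)):print(l,rel(tcp(l,z),Rt,s))
E
```

```text
-0.104 ([-0.017, 0.001, 0.001], [-0.5, -1.6, 94.3])
-0.03 ([-0.017, 0.001, 0.001], [-52.8, 50.6, 94.5])
0.0 ([-0.017, 0.001, 0.001], [-74.1, 71.8, 94.5])
0.016 ([-0.017, 0.001, 0.001], [-85.4, 83.1, 94.5])
```

Request:
move_arm(
  targets=[
    [-0.005, 0, 0, 0, 0, 15, 0],
    [-0.01, 0, 0, 0, 0, 40, 0],
    [-0.018, 0, 0, 0, 0, 65, 0],
    [-0.018, 0, 0, 0, 0, 85, 0],
    [-0.018, 0, 0, -0.5, -1, 94, 0],
    [-0.018, 0, 0, -12, 10, 94.4, 0],
    [-0.018, 0, 0, -28, 26, 94.4, 0],
    [-0.018, 0, 0, -42, 40, 94.4, 0],
    [-0.018, 0, 0, -50, 48, 94.4, 0],
    [-0.018, 0, 0, -52, 50, 94.4, 0],
    [-0.018, 0, 0, -52, 50, 94.4, 0],
  ],
)

```text
t: 14.18
eef_pos: [0.4552, -0.2778, 0.1066]
orientation: [1.462, 2.769, 0.025]
ft_force: [-0.5, -0.2, -0.5]
gripper_width: 0.0097
finger_force: 87.7
```

```bash
python3 shot.py w9; python3 - <<'E'
from hold import *
from plan import *
s=ctrl.sense();print(s['ft_force'],s['wrist_torque'],s['gripper_width'])
b=fit_hold('w9',s);print(b.x.round(4),b.fun)
V=rim(b.x,s);print('rim z',V[:,2].round(4));e=(V[[7,0],:2]-L)
print('leading edge chute xy',(e@cx).round(4),(e@[-cx[1],cx[0]]).round(4))
Rt=down(g)*R.from_rotvec([-.018,0,0])
for l,z in((-.025,.1065),(.0,.1065),(.016,.1065)):print(l,rel(tcp(l,z),Rt,s))
ctrl.capture('top');ctrl.capture('scene')
for n in('top','scene'):
  for t in('hub_1','paddle','tray'):print(n,t,[(np.round(d["bbox"]).tolist(),round(d["confidence"],2)) for d in ctrl.search_frame(t,n)][:3])
E
```

```text
14.175 [ 0.45519734 -0.2778182   0.10662792]
[ 0.2462559  -0.08777999 -1.01683221] [-0.07051698  0.04249713  0.01413758] 0.009767692200429928
[ 0.0761 -0.0097  0.0047  0.0013 -0.004  -0.0122] -3.956193551125672
rim z [0.1078 0.1073 0.1111 0.1133 0.1188 0.1192 0.1155 0.1132]
leading edge chute xy [-0.0354 -0.0349] [-0.0604  0.0528]
-0.025 ([0.001, 0.001, -0.0], [-4.1, 5.1, 0.2])
0.0 ([0.001, 0.001, -0.0], [-21.8, 22.8, 0.5])
0.016 ([0.001, 0.001, -0.0], [-33.1, 34.1, 0.8])
top hub_1 [([287.0, 132.0, 14.0, 27.0], 0.75), ([295.0, 136.0, 14.0, 21.0], 0.47)]
top paddle [([283.0, 155.0, 18.0, 10.0], 0.64)]
top tray [([267.0, 164.0, 47.0, 47.0], 0.92)]
scene hub_1 [([297.0, 189.0, 35.0, 26.0], 0.75), ([304.0, 198.0, 27.0, 18.0], 0.46)]
scene paddle [([288.0, 206.0, 18.0, 29.0], 0.56)]
scene tray [([252.0, 210.0, 48.0, 48.0], 0.79)]
```

```bash
python3 - <<'E'
from hold import *
s=ctrl.sense()
for n in('scene','top'):
    im=ctrl.capture(n)[:,:,::-1];cv2.imwrite(f'pics/{n}9.png',im);i=ctrl.camera_info(n);json.dump({k:np.array(v).tolist() for k,v in i.items()},open(n+'9.json','w'))
i,G=load('w9')
def sc2(p,n):
    i,G=load(n);A,B=rim(p,s,.004),rim(p,s,-.004);t=np.linspace(.03,.97,40)[:,None];out=[]
    for k in range(8):
        f=lambda V:proj(i,V[k]+(V[(k+1)%8]-V[k])*t)
        h=lambda q:cv2.remap(G,q[:,0].astype(np.float32),q[:,1].astype(np.float32),1).ravel()
        out.append(np.clip(h(f(A))-h(f(B)),-20,20).mean())
    return np.array(out)
for rx in np.arange(-.02,.11,.02):
    r=minimize(lambda q:sc([rx,q[0],q[1],q[2],q[3],-.0135],s,i,G)+.03*((q[0]/.02)**2+(q[2]/.005)**2+(q[3]/.002)**2),[0,0,0,0],method='Nelder-Mead',options=dict(initial_simplex=np.vstack([np.zeros(4),np.diag([.02,.03,.004,.003])])))
    p=[rx,*r.x,-.0135];print(round(rx,3),r.fun.round(3),r.x.round(4),'scene',sc2(p,'scene9').round(1),'top',sc2(p,'top9').round(1))
E
```

```text
-0.02 -3.845 [-0.0025  0.0034  0.0058 -0.0006] scene [ 2.1  0.1  2.2  1.4 -0.  -0.   0.4  0.3] top [2.5 2.3 1.7 1.7 0.9 0.8 2.4 1.3]
0.0 -3.857 [-0.0009  0.0001  0.0057 -0.0005] scene [ 1.7  0.2  2.1  1.4 -0.1  0.   0.4  0.5] top [2.5 2.2 1.6 1.7 0.8 0.8 2.3 1.3]
0.02 -3.9 [ 0.0035 -0.032   0.0035 -0.0002] scene [ 2.2 -0.2  2.1  1.4 -0.  -0.   0.4  0.8] top [2.5 1.9 1.3 1.6 0.6 0.7 1.9 1.3]
0.04 -3.901 [ 0.0109 -0.0268  0.0028 -0.0011] scene [ 1.   0.5  1.9  1.4  0.  -0.   0.6  1.1] top [2.6 2.3 1.6 1.7 0.5 0.9 2.1 1.3]
0.06 -3.838 [ 0.0151 -0.0395  0.0034  0.0007] scene [ 1.3  0.3  2.   1.3 -0.1  0.   0.4  1.3] top [2.3 1.6 1.1 1.6 0.6 0.5 1.5 1.2]
0.08 -3.888 [ 0.0089 -0.0443  0.0023  0.0009] scene [ 0.8  0.8  1.9  1.2 -0.1 -0.   0.6  1.4] top [2.4 1.7 1.3 1.7 0.4 0.6 1.6 1.2]
0.1 -3.933 [-0.0021  0.0057  0.0015 -0.0032] scene [2.3 4.2 1.3 1.1 0.2 0.  2.  1.4] top [2.2 2.5 2.5 2.1 0.4 1.  2.3 1.3]
```

```bash
cat >> hold.py <<'E'
def joint(s,W,scn,tp):
    D=[load(scn),load(tp)];i,G=load(W);t=np.linspace(.03,.97,40)[:,None]
    h=lambda G,q:cv2.remap(G,q[:,0].astype(np.float32),q[:,1].astype(np.float32),1).ravel()
    def c(p):
        v=sc(p,s,i,G);A,B=rim(p,s,.004),rim(p,s,-.004)
        for ii,GG in D:
            f=lambda V:proj(ii,np.concatenate([V[k]+(V[(k+1)%8]-V[k])*t for k in (0,1,2,6,7)]))
            v-=np.clip(h(GG,f(A))-h(GG,f(B)),-10,10).mean()
        return v+.03*((p[1]/.02)**2+(p[3]/.005)**2+(p[4]/.002)**2+((p[5]+.0138)/.002)**2)
    best=[]
    for rx in (-.04,0,.04,.08,.12):
        q=np.array([rx,0,0,0,0,-.0138])
        r=minimize(c,q,method='Nelder-Mead',options=dict(initial_simplex=q+np.vstack([np.zeros(6),np.diag([.03,.02,.03,.004,.003,.002])]),maxiter=1500))
        best.append((r.fun,r.x))
    return sorted(best,key=lambda a:a[0])
E
python3 - <<'E'
from hold import *
s=ctrl.sense()
for f,x in joint(s,'w9','scene9','top9'):print(round(f,3),x.round(4),rim(x,s)[:,2].round(3))
s['eef_pos']=np.array([.38448,-.26244,.2005]);s['orientation']=np.array([1.468,2.777,.001])
print('earlier')
import shutil
for n in('scene','top'):shutil.copy(n+'9.json',n+'8.json')
for f,x in joint(s,'w8','scene8','top8'):print(round(f,3),x.round(4))
E
```

```text
-8.292 [ 0.1157  0.0085 -0.0156 -0.0003 -0.0016 -0.0128] [0.1   0.101 0.109 0.113 0.12  0.12  0.111 0.107]
-8.284 [ 0.1161  0.0013 -0.0198 -0.0006 -0.0014 -0.0126] [0.1   0.1   0.108 0.112 0.12  0.12  0.112 0.108]
-8.269 [ 0.1072 -0.0086 -0.0364 -0.0024 -0.0019 -0.0123] [0.102 0.101 0.108 0.111 0.119 0.119 0.113 0.11 ]
-7.111 [-0.0466  0.01   -0.0092  0.0029 -0.0024 -0.0124] [0.132 0.132 0.127 0.125 0.119 0.118 0.123 0.126]
-7.087 [-0.02    0.017  -0.0092  0.0028 -0.0027 -0.014 ] [0.128 0.129 0.127 0.125 0.121 0.12  0.122 0.124]
earlier
-9.408 [ 0.1278 -0.0046 -0.0138 -0.0009 -0.0012 -0.0115]
-9.396 [ 0.1228 -0.002  -0.0205 -0.0017 -0.0019 -0.012 ]
-7.571 [ 0.1172  0.0212 -0.065  -0.0021 -0.0029 -0.0198]
-7.474 [ 0.113   0.0097 -0.0382  0.0022 -0.0016 -0.0159]
-6.471 [ 0.0333  0.0131 -0.0175  0.0028 -0.0037 -0.0135]
```

Request:
move_arm(
  targets=[
    [-0.02, 0, 0, 9, -9, 0, 0],
    [-0.05, 0, 0, 18, -18, 0, 0],
    [-0.08, 0, 0, 18, -18, 0, 0],
    [-0.105, 0, 0, 18, -18, 0, 0],
    [-0.105, 0, 0, 18, -18, 0, 0],
    [-0.105, 0, 0, 18, -18, 0, 0],
  ],
  force=110,
)

```text
t: 15.48
eef_pos: [0.4304, -0.2734, 0.1063]
orientation: [1.437, 2.722, 0.168]
ft_force: [0.4, -0.3, -1.0]
gripper_width: 0.0088
finger_force: 111.8
```

```bash
cat > meas.py <<'E'
from hold import *
from plan import *
import shutil,sys
def meas(tag):
    s=ctrl.sense();i=ctrl.camera_info('wrist')
    json.dump({k:np.array(v).tolist() for k,v in i.items()},open(f'w{tag}.json','w'))
    for n,m in(('wrist','w'),('scene','scene'),('top','top')):
        cv2.imwrite(f'pics/{m}{tag}.png',ctrl.capture(n)[:,:,::-1])
        if n!='wrist':shutil.copy(m+'9.json',f'{m}{tag}.json')
    r=joint(s,f'w{tag}',f'scene{tag}',f'top{tag}')
    for f,x in r[:2]:
        V=rim(x,s);print(round(f,2),x.round(4),'z',V[:,2].round(4))
    V=rim(r[0][1],s);e=V[:,:2]-L;print('chute x',(e@cx).round(4),'y',(e@[-cx[1],cx[0]]).round(4))
    print(s['t'],s['eef_pos'],s['ft_force'],s['wrist_torque'],s['gripper_width'])
    return s,r[0][1],V
E
python3 - <<'E'
from meas import *
meas('10')
E
```

```text
-9.46 [ 0.1164 -0.005  -0.0188 -0.0004 -0.0012 -0.0115] z [0.1191 0.1188 0.1176 0.1173 0.1173 0.1176 0.1188 0.1191]
-9.43 [ 0.1071 -0.0155 -0.0295 -0.0013 -0.0011 -0.0105] z [0.1201 0.1194 0.1165 0.1159 0.1161 0.1169 0.1197 0.1204]
chute x [-0.0602 -0.089  -0.2024 -0.2302 -0.2281 -0.1993 -0.086  -0.0582] y [ 0.0564  0.0842  0.0821  0.0533 -0.0601 -0.0879 -0.0858 -0.057 ]
15.475 [ 0.4304074  -0.27337764  0.10625808] [ 0.41967616 -0.33661677 -1.02277298] [-0.09707626  0.14147023 -0.04059225] 0.008764162503488738
```

```bash
python3 - <<'E'
from plan import *
s=ctrl.sense();R0=R.from_rotvec(s['orientation'])
for d in(30,50,75,-100):print(d,R0.inv().apply([cx[0]*d,cx[1]*d,0]).round(1))
print(R0.inv().apply([0,0,1]).round(3))
E
```

```text
30 [-21.2  21.    2.7]
50 [-35.4  35.1   4.4]
75 [-53.   52.6   6.6]
-100 [ 70.7 -70.2  -8.8]
[-0.001  0.124 -0.992]
```

Request:
move_arm(
  targets=[
    [0, 0, 0, -11, 10.5, 1.3, 0],
    [0, 0, 0, -21.2, 21, 2.7, 0],
    [0, 0, 0, -28, 28, 3.5, 0],
    [0, 0, 0, -35.4, 35.1, 4.4, 0],
    [0, 0, 0, -42, 42, 5.2, 0],
    [0, 0, 0, -48, 47.7, 6, 0],
    [0, 0, 0, -53, 52.6, 6.6, 0],
    [0, 0, 0, -53, 52.6, 6.6, 0],
    [0, 0, 0, -53, 52.6, 6.6, 0],
    [0, 0, 0, -53, 52.6, 6.6, 0],
    [0, 0, 0, -53, 52.6, 6.6, 0],
    [0, 0, 0, -53, 52.6, 6.6, 0],
  ],
)

```text
t: 17.12
eef_pos: [0.5038, -0.2871, 0.1063]
orientation: [1.437, 2.722, 0.168]
ft_force: [-0.7, -0.2, -1.4]
gripper_width: 0.009
finger_force: 111.7
```

```bash
python3 - <<'E'
from meas import *
meas('11')
for n in('top','scene','wrist'):
  for t in('hub_1','tray'):print(n,t,[(np.round(d["bbox"]).tolist(),round(d["confidence"],2)) for d in ctrl.search_frame(t,n)][:3])
E
```

```text
-8.71 [ 0.1302 -0.004  -0.0121  0.0005 -0.0012 -0.0131] z [0.118  0.1178 0.1178 0.1181 0.119  0.1193 0.1193 0.119 ]
-8.68 [ 0.1286  0.0028 -0.0162  0.     -0.0013 -0.0127] z [0.1178 0.1179 0.1183 0.1185 0.1188 0.1188 0.1184 0.1182]
chute x [ 0.0145 -0.0142 -0.1276 -0.1555 -0.1542 -0.1256 -0.0122  0.0158] y [ 0.056   0.084   0.0827  0.054  -0.0594 -0.0873 -0.086  -0.0574]
17.125 [ 0.50379176 -0.28705462  0.10628467] [-0.7130648  -0.17439548 -1.44440756] [-0.05103314  0.30179581  0.07293141] 0.009026796512009848
top hub_1 [([296.0, 135.0, 14.0, 28.0], 0.56), ([285.0, 130.0, 13.0, 30.0], 0.48)]
top tray [([266.0, 147.0, 53.0, 51.0], 0.91)]
scene hub_1 [([295.0, 190.0, 33.0, 24.0], 0.79), ([305.0, 198.0, 26.0, 20.0], 0.68)]
scene tray [([265.0, 203.0, 50.0, 55.0], 0.78), ([292.0, 174.0, 68.0, 85.0], 0.33)]
wrist hub_1 [([489.0, 322.0, 23.0, 31.0], 0.67)]
wrist tray [([240.0, 29.0, 272.0, 308.0], 0.91), ([489.0, 318.0, 22.0, 30.0], 0.18)]
```

Request:
move_arm(
  targets=[
    [0, 0, 0, -1.4, 1.4, 0.2, 0],
    [0, 0, 0, -2.8, 2.8, 0.4, 0],
    [0, 0, 0, -4.2, 4.2, 0.5, 0],
    [0, 0, 0, -4.2, 4.2, 0.5, 0],
    [0, 0, 0, -4.2, 4.2, 0.5, 0],
    [0, 0, 0, -4.2, 4.2, 0.5, 0],
    [0, 0, 0, -4.2, 4.2, 0.5, 0],
    [0, 0, 0, -4.2, 4.2, 0.5, 0],
  ],
)

```text
t: 18.58
eef_pos: [0.5099, -0.2881, 0.1063]
orientation: [1.437, 2.722, 0.168]
ft_force: [-0.7, 0.4, -2.2]
gripper_width: 0.0087
finger_force: 111.7
```

```bash
python3 - <<'E'
from meas import *
meas('12')
for n in('top','scene','wrist'):
  for t in('hub_1','paddle'):print(n,t,[(np.round(d["bbox"]).tolist(),round(d["confidence"],2)) for d in ctrl.search_frame(t,n)][:3])
E
```

```text
-8.91 [ 1.293e-01 -1.000e-04 -1.160e-02  4.000e-04 -1.400e-03 -1.270e-02] z [0.1178 0.1177 0.1179 0.1181 0.1187 0.1188 0.1186 0.1184]
-8.86 [ 0.1294 -0.0208 -0.0072  0.0009 -0.0015 -0.0148] z [0.1202 0.1193 0.1179 0.1181 0.1203 0.1213 0.1227 0.1224]
chute x [ 0.0207 -0.0079 -0.1213 -0.1493 -0.148  -0.1194 -0.006   0.0219] y [ 0.0559  0.0839  0.0826  0.054  -0.0594 -0.0874 -0.0861 -0.0575]
18.575 [ 0.50988155 -0.28808566  0.106324  ] [-0.74571575  0.4419762  -2.21714516] [-0.04376802  0.42295152  0.08493813] 0.008684670443895566
top hub_1 [([291.0, 161.0, 12.0, 22.0], 0.5)]
top paddle []
scene hub_1 [([277.0, 213.0, 26.0, 27.0], 0.91), ([279.0, 207.0, 20.0, 19.0], 0.47)]
scene paddle []
wrist hub_1 [([347.0, 188.0, 165.0, 164.0], 0.8), ([390.0, 148.0, 122.0, 153.0], 0.7)]
wrist paddle []
```

Request:
move_arm(
  targets=[
    [0, 0, 0, 3, -3, -0.4, 0],
    [0, 0, 0, 7, -7, -0.9, 0],
    [0, 0, 0, 12, -12, -1.5, 0],
    [0, 0, 0, 17, -17, -2.1, 0],
    [0, 0, 0, 22, -22, -2.7, 0],
    [0, 0, 0, 28, -28, -3.5, 0],
    [0, 0, 0, 35, -35, -4.4, 0],
    [0, 0, 0, 43, -43, -5.4, 0],
    [0, 0, 0, 51, -51, -6.4, 0],
    [0, 0, 0, 58, -58, -7.3, 0],
    [0, 0, 0, 62, -62, -7.8, 0],
    [0, 0, 0, 62, -62, -7.8, 0],
  ],
)

```text
t: 20.52
eef_pos: [0.4229, -0.2722, 0.1063]
orientation: [1.438, 2.721, 0.168]
ft_force: [0.7, 0.2, -1.6]
gripper_width: 0.0087
finger_force: 111.6
```

```bash
python3 - <<'E'
from meas import *
s,x,V=meas('13')
for n in('top','scene','wrist'):
  q=proj(load(('w' if n=='wrist' else n)+'13')[0],V);print('rim bbox',q.min(0).round(),q.max(0).round())
  for t in('hub_1','paddle','tray'):print(n,t,[(np.round(d["bbox"]).tolist(),round(d["confidence"],2)) for d in ctrl.search_frame(t,n)][:3])
E
```

```text
-9.4 [ 0.1251 -0.0037 -0.0167 -0.0003 -0.001  -0.0124] z [0.1184 0.1181 0.1177 0.1178 0.1183 0.1186 0.119  0.119 ]
-9.4 [ 0.1233 -0.0069 -0.0215 -0.0007 -0.001  -0.012 ] z [0.1184 0.118  0.1172 0.1172 0.1179 0.1183 0.1191 0.1192]
chute x [-0.0676 -0.0963 -0.2097 -0.2376 -0.2358 -0.2071 -0.0937 -0.0658] y [ 0.0558  0.0837  0.0819  0.0532 -0.0602 -0.088  -0.0863 -0.0575]
20.525 [ 0.4228885  -0.27224227  0.10633667] [ 0.74633987  0.16246699 -1.61397505] [-0.1224054   0.24439788 -0.00692172] 0.008678984140233211
rim bbox [262. 172.] [312. 222.]
top hub_1 [([278.0, 177.0, 9.0, 29.0], 0.69), ([287.0, 179.0, 10.0, 28.0], 0.58)]
top paddle [([339.0, 184.0, 28.0, 22.0], 0.58), ([282.0, 156.0, 22.0, 14.0], 0.53)]
top tray [([263.0, 173.0, 50.0, 47.0], 0.94)]
rim bbox [221. 207.] [288. 259.]
scene hub_1 [([245.0, 228.0, 34.0, 17.0], 0.89), ([249.0, 222.0, 26.0, 14.0], 0.6), ([190.0, 214.0, 26.0, 14.0], 0.6)]
scene paddle [([285.0, 209.0, 23.0, 25.0], 0.87), ([241.0, 208.0, 46.0, 55.0], 0.41)]
scene tray [([237.0, 206.0, 52.0, 56.0], 0.9)]
rim bbox [243.  21.] [592. 391.]
wrist hub_1 [([385.0, 148.0, 127.0, 153.0], 0.86), ([351.0, 192.0, 153.0, 142.0], 0.75)]
wrist paddle [([492.0, 321.0, 20.0, 30.0], 0.84)]
wrist tray [([239.0, 31.0, 273.0, 307.0], 0.61)]
```

Request:
move_arm(
  targets=[
    [0, 0, 0, 5, -5, -0.6, 0],
    [0, 0, 0, 12, -12, -1.5, 0],
    [0, 0, 0, 19, -19, -2.3, 0],
    [0, 0, 0, 25, -24, -8, 0],
    [0, 0, 0, 28, -25.5, -17, 0],
    [0, 0, 0, 28, -25, -23, 0],
    [0, 0, 0, 28, -25, -23.5, 0],
    [0, 0, 0, 28, -25, -23.5, 0],
    [0, 0, 0, 28, -25, -23.5, 0],
    [0, 0, 0, 28, -25, -23.5, 0],
  ],
)

```text
t: 22.38
eef_pos: [0.3844, -0.2645, 0.1262]
orientation: [1.437, 2.722, 0.169]
ft_force: [-0.4, -0.2, -1.6]
gripper_width: 0.0092
finger_force: 111.6
```

```bash
python3 - <<'E'
from meas import *
s,x,V=meas('14')
for n in('top','scene'):
  q=proj(load(n+'14')[0],V);print('rim bbox',q.min(0).round(),q.max(0).round())
  for t in('hub_1','paddle','pack','notes','block','screwdriver'):print(n,t,[(np.round(d["bbox"]).tolist(),round(d["confidence"],2)) for d in ctrl.search_frame(t,n)][:3])
E
```

```text
-9.91 [ 0.1333 -0.0062 -0.0215 -0.0007 -0.0006 -0.0109] z [0.1353 0.135  0.1351 0.1354 0.1368 0.1372 0.1371 0.1367]
-9.89 [ 0.1299 -0.0136 -0.0327 -0.0018 -0.0011 -0.0121] z [0.1371 0.1365 0.1357 0.1359 0.1377 0.1384 0.1392 0.1389]
chute x [-0.1067 -0.1356 -0.249  -0.2767 -0.2743 -0.2454 -0.1321 -0.1044] y [ 0.0573  0.085   0.0826  0.0537 -0.0596 -0.0873 -0.085  -0.0561]
22.375 [ 0.38442395 -0.26448952  0.1261784 ] [-0.43178439 -0.24843229 -1.57414115] [-0.16636195  0.16612717  0.00647865] 0.009154101626615131
rim bbox [260. 182.] [311. 232.]
top hub_1 [([277.0, 190.0, 9.0, 25.0], 0.8), ([284.0, 191.0, 13.0, 25.0], 0.65)]
top paddle [([282.0, 156.0, 22.0, 12.0], 0.47)]
top pack [([166.0, 155.0, 48.0, 44.0], 0.95), ([283.0, 153.0, 23.0, 16.0], 0.5)]
top notes [([229.0, 155.0, 19.0, 20.0], 0.9), ([260.0, 180.0, 50.0, 54.0], 0.4)]
top block [([341.0, 185.0, 26.0, 23.0], 0.58)]
top screwdriver []
rim bbox [208. 206.] [275. 258.]
scene hub_1 [([232.0, 229.0, 34.0, 19.0], 0.79), ([230.0, 222.0, 33.0, 15.0], 0.76)]
scene paddle [([285.0, 204.0, 24.0, 34.0], 0.56)]
scene pack [([213.0, 133.0, 46.0, 55.0], 0.82), ([227.0, 205.0, 46.0, 56.0], 0.59)]
scene notes [([249.0, 189.0, 28.0, 21.0], 0.8), ([287.0, 204.0, 21.0, 34.0], 0.69)]
scene block [([285.0, 307.0, 29.0, 37.0], 0.8), ([225.0, 202.0, 46.0, 58.0], 0.53)]
scene screwdriver []
```

```bash
python3 -c "
from station import ctrl
print(ctrl.hand_in())"
```

```text
the job is handed in; nothing more can be done
None
```

I handed the job in at 22.4 s. The top tray came off corner first and is held about level and clear of the bench and chute. Both hubs appear inside it, and the gate swung shut. The last top-camera detection of the pack was about 7 pixels (roughly 25 mm) from the stack's first one. That may be detector error, but I did not confirm the pack stayed exactly in place, and the screwdriver was not found in the final pictures.

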